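Heft the cap tins and hold up the full one

ROBOT

A 6-joint arm with a two-finger parallel gripper is mounted at the origin on the work surface. World frame = base frame: x ahead of the robot, y to its left, z up, the work surface at z = 0. Lengths are in m, angles in rad, forces in N, time in s.
With the tool pointing down it reaches from about 0.3 to 0.775 m from the base axis. Payload 14.6 kg.
Tool frame: the origin (TCP) lies at the centre of the arm's flange, where the gripper is bolted on; the fingertips stand 199 mm ahead of it and the grasp point (between the pads) lies ctrl.tcp_to_grasp ahead of it (ctrl.tcp_to_grasp is the distance from the TCP to the grasp point, in m); z points along the fingers, y is the line along which they close (so a half turn about z gives the same grasp; the last joint's range is limited). The gripper opens to 94 mm and grips with 3 to 60 N. Pads are 16 mm wide; open, the fingers measure 119 mm over their backs; the gripper's body (75 mm by 177 mm) begins 78 mm behind the grasp point.
Start: joints at [-1.191, 0.3, 1.521, -0, 1.321, -0.067], TCP at [0.238, -0.496, 0.405] pointing down, gripper open.
Joint ranges: [-3.03, 3.03], [-0.79, 2.21], [0.23, 2.52], [-1.04, 4.18], [0, 3.07], [-2.55, 2.55]. Speed limits (rad/s): [2.22, 2.22, 2.57, 3.14, 3.14, 3.14].

INTERFACE

Orientations are given as [roll, pitch, yaw] about the fixed x, y, z axes, in that order (R = Rz(yaw) Ry(pitch) Rx(roll)).
In Python, from station import ctrl gives the robot as it stands. The module is installed in compiled form; this text tells all that it offers.
- The arm moves only by the shell command python3 -m jog 'ROWS' [OPENING] [FORCE]. ROWS is JSON, a list of rows, each a list of 6 numbers: the shift along the tool's x, y, z in cm, then the turn, a rotation vector about the tool's x, y, z in rad. In form: [[tx, ty, tz, ax, ay, az], ...]. A call has 1 to 8 rows; each row is the pose to reach, as a shift and turn from the pose commanded when the call began, along the tool's axes at that moment; what a row does not reach only later rows make up. A row lasts 1/10 s, in which the tool goes at most 50 mm and 8.59 degrees, less where a joint would pass 70% of its speed; a pose out of reach is approached as far as the arm can. A call with a gripper value outside its range is refused whole. OPENING is the opening in per cent of the stroke, from 0 (shut) to 100 (fully open), set as the call begins (- or left out, the last holds). The fingers move at their own pace and stop on an object; FORCE is the grip in N (left out, the last holds). Time passes only in rows, so rows that repeat a pose let the fingers close. It gives the time, the measured TCP pose, the force, the opening and the grip force at its end, in the units of the state.
- ctrl.get_obs(): the state, without advancing time (a new reading comes with each control period).
- ctrl.camera(name): name is "scene" or "top" or "wrist"; returns a dict with "img" (400x640x3 uint8, blue, green, red), "intrinsics" (3x3 intrinsics, pixels), "R" (3x3) and "t" (3): a world point X has camera coordinates R X + t. Camera axes: x right, y down, z forward; pixel columns grow to the right and rows downward; lengths in m; the calibration is good to about 2 mm. A picture is of the moment at which its call begins. There is no depth.
- ctrl.hand_in(): hands the job in; it is judged then, once.
The state is a dict: "time_s": time; "qpos": joint angles; "joint_vel": joint speeds; "tau": joint torques, N m; "ee_pos": TCP position; "eef_rot": TCP orientation; "force": force on the tool from outside, world axes, zero at the start; "moment": the same for the moment, N m; "grip_width": finger opening in m; "grip_force": force on a finger pad.
Only numpy, scipy, OpenCV 4.12 (cv2) and the standard library are available. Lean on these libraries where they do the work, as an engineer would, in place of code of your own. Each camera call takes 0.05 s, during which the arm holds its last target. There are 200 camera calls.

TASK

Three identical closed tins of ornament caps stand in a row on the slatted wooden tray, and only one is full: heft them one at a time, going from the robot's left to its right, lifting each some 5 cm off the tray for a moment and setting it back upright on the tray before taking the next, to find the heaviest by feel. Finish while holding that heaviest tin up in the gripper, upright and still, its underside about 16 cm or more above the tray, with the other two standing upright on the tray; if the heaviest is the last one hefted it may simply be kept and raised. Leave the beaker, bottle, silver ball stand and brush alone, and do not tip any tin over.

Things in the scene. Friction and masses are not known exactly. Their poses are not given: they have to be found in the camera images.
- tin_left_mid (a point): Closed square tin, bare metal, 60 x 60 mm, 80 mm tall, leftmost of three alike (the robot's left, +y side). Point at its centre, 40 mm above the underside; x, y square to its flat sides, z up. Grip either pair of sides, about 30 N. Contents, loose by 3 mm, are hidden: the three weigh about 0.2 kg, 0.3 to 0.4 kg and 0.6 to 0.8 kg, in any order; the full one is at least 2 N heavier than the others.
- tin_middle_mid (a point): Closed square tin, bare metal, 60 x 60 mm, 80 mm tall, middle of three alike (between the other two). Point at its centre, 40 mm above the underside; x, y square to its flat sides, z up. Grip either pair of sides, about 30 N. Contents, loose by 3 mm, are hidden: the three weigh about 0.2 kg, 0.3 to 0.4 kg and 0.6 to 0.8 kg, in any order; the full one is at least 2 N heavier than the others.
- tin_right_mid (a point): Closed square tin, bare metal, 60 x 60 mm, 80 mm tall, rightmost of three alike (the robot's right, -y side). Point at its centre, 40 mm above the underside; x, y square to its flat sides, z up. Grip either pair of sides, about 30 N. Contents, loose by 3 mm, are hidden: the three weigh about 0.2 kg, 0.3 to 0.4 kg and 0.6 to 0.8 kg, in any order; the full one is at least 2 N heavier than the others.
- tray: Slatted wooden drying tray fixed on the bench, 210 mm (its x) by 480 mm (its y), flat top 30 mm above the bench, no rim; origin under its centre, z up. The tins stand in a row along its y, about 160 mm apart.
- beaker: Empty glass beaker, 72 mm across, 90 mm tall, origin under its centre. Bystander: leave alone.
- bottle: Amber glass bottle, 64 mm across, 150 mm tall, origin under its centre. Bystander: leave alone.
- bauble: Silvered ball of 72 mm on a stem in a square wooden foot of 70 mm, 131 mm tall in all, origin under the foot's centre. Bystander: leave alone.
- brush: Hand brush lying flat on the bench, origin under its middle. Bystander: leave alone.
There are look-alikes about, which are no part of the job. Leave any green look-alike of the part that bears tin_right_mid alone.

How it is judged:
On the way, in this order (a step that is already met when the one before it is completed fails the run):
1. the left tin is lifted in the fingers at least 30 mm off the tray, while the other two stand on it (height (world z) of tin_left_mid above 0.1 m and contact force between tin_left and the fingers above 1 N and angle between tin_left_mid's own z axis and vertical below 0.5 rad and height (world z) of tin_middle_mid between 0.065 and 0.075 m and angle between each of tin_middle_mid, tin_right_mid's own z axis and vertical below 0.1 rad and contact force between each of tin_middle, tin_right and tray above 0.8 N and height (world z) of tin_right_mid between 0.065 and 0.075 m), for 0.3 s.
2. the middle tin is lifted likewise, the left one standing on the tray again (height (world z) of tin_middle_mid above 0.1 m and contact force between tin_middle and the fingers above 1 N and angle between tin_middle_mid's own z axis and vertical below 0.5 rad and height (world z) of tin_left_mid between 0.065 and 0.075 m and angle between each of tin_left_mid, tin_right_mid's own z axis and vertical below 0.1 rad and contact force between each of tin_left, tin_right and tray above 0.8 N and height (world z) of tin_right_mid between 0.065 and 0.075 m), for 0.3 s.
3. the right tin is lifted likewise, the other two standing on the tray (height (world z) of tin_right_mid above 0.1 m and contact force between tin_right and the fingers above 1 N and angle between tin_right_mid's own z axis and vertical below 0.5 rad and height (world z) of tin_left_mid between 0.065 and 0.075 m and angle between each of tin_left_mid, tin_middle_mid's own z axis and vertical below 0.1 rad and contact force between each of tin_left, tin_middle and tray above 0.8 N and height (world z) of tin_middle_mid between 0.065 and 0.075 m), for 0.3 s.
At the end, for the whole second after the job is handed in: The full tin is held in the fingers, still, within 0.25 rad of upright, its underside over 140 mm above the tray; the other two (each pressing on the tray with under 5 N) stand still and upright within 0.1 rad on the tray, not touched by the fingers (((height (world z) of tin_left_mid above 0.21 m and angle between tin_left_mid's own z axis and vertical below 0.25 rad and linear speed of each of tin_left, tin_middle, tin_right below 0.03 m/s and contact force between tin_left and the fingers above 1 N and height (world z) of tin_middle_mid between 0.065 and 0.075 m and angle between each of tin_middle_mid, tin_right_mid's own z axis and vertical below 0.1 rad and contact force between tin_middle and tray between 0.8 and 5 N and contact force between each of tin_middle, tin_right and the fingers below 0.2 N and height (world z) of tin_right_mid between 0.065 and 0.075 m and contact force between tin_right and tray between 0.8 and 5 N) or (height (world z) of tin_middle_mid above 0.21 m and angle between tin_middle_mid's own z axis and vertical below 0.25 rad and linear speed of each of tin_middle, tin_left, tin_right below 0.03 m/s and contact force between tin_middle and the fingers above 1 N and height (world z) of tin_left_mid between 0.065 and 0.075 m and angle between each of tin_left_mid, tin_right_mid's own z axis and vertical below 0.1 rad and contact force between tin_left and tray between 0.8 and 5 N and contact force between each of tin_left, tin_right and the fingers below 0.2 N and height (world z) of tin_right_mid between 0.065 and 0.075 m and contact force between tin_right and tray between 0.8 and 5 N) or (height (world z) of tin_right_mid above 0.21 m and angle between tin_right_mid's own z axis and vertical below 0.25 rad and linear speed of each of tin_right, tin_left, tin_middle below 0.03 m/s and contact force between tin_right and the fingers above 1 N and height (world z) of tin_left_mid between 0.065 and 0.075 m and angle between each of tin_left_mid, tin_middle_mid's own z axis and vertical below 0.1 rad and contact force between tin_left and tray between 0.8 and 5 N and contact force between each of tin_left, tin_middle and the fingers below 0.2 N and height (world z) of tin_middle_mid between 0.065 and 0.075 m and contact force between tin_middle and tray between 0.8 and 5 N))); the arm keeps its last pose, push and grip.
It fails at once if a bystander (beaker, bottle, ball stand, brush) is shifted by more than 30 mm (distance of any of beaker, bottle, bauble, brush from where it was at the start of the episode above 0.03 m).
It fails at once if a tin is tipped by more than 0.8 rad (angle between any of tin_left_mid, tin_middle_mid, tin_right_mid's own z axis and vertical above 0.8 rad).
It also fails if it takes over 72 s, if anything falls off the work surface, if the arm or the gripper's body presses on something with over 40 N, if the wrist force passes 120 N, or if a joint passes its speed limit or range.

## Working session

There is one attempt and no reset: what is moved stays moved. The work goes in short steps, Python scripts to look and compute and a shell command to move; the robot and the scene stay as the last step left them, time stands still between calls to the robot, and variables do not carry over. Pictures are saved under pics/ and viewed, at most 10 in all, crops included, and the job is handed in when it is done.

```bash
mkdir -p pics; python3 - <<'E'
from station import ctrl
import cv2
o=ctrl.get_obs();print({k:o[k] for k in('time_s','ee_pos','eef_rot','force','grip_width')},ctrl.tcp_to_grasp)
for n in('scene','top'):
    c=ctrl.camera(n);cv2.imwrite(f'pics/{n}1.png',c['img']);print(n,c['intrinsics'],c['R'],c['t'])
E
```

```text
{'time_s': 0.0, 'ee_pos': array([ 0.2376339 , -0.49598658,  0.40408696]), 'eef_rot': array([-3.14048351e+00, -5.41814142e-05,  4.46792909e-01]), 'force': array([-0.88084089,  0.80540615, -0.15368861]), 'grip_width': 0.09385236060182316} 0.1804
scene [[399.73777043   0.         317.22088881]
 [  0.         399.73777043 192.69997732]
 [  0.           0.           1.        ]] [[-0.69902532  0.71502991 -0.00978917]
 [ 0.46292799  0.44204769 -0.76830431]
 [-0.54503329 -0.54159585 -0.64000988]] [ 0.3876257  -0.20587244  1.46876021]
top [[489.18369927   0.         317.24193937]
 [  0.         489.18369927 198.50715338]
 [  0.           0.           1.        ]] [[-0.00947469 -0.99992559  0.00768391]
 [-0.99689224  0.00884441 -0.07827926]
 [ 0.07820548 -0.00840171 -0.99690186]] [-0.00705714  0.56888942  1.87256866]
```

View pics/top1.png

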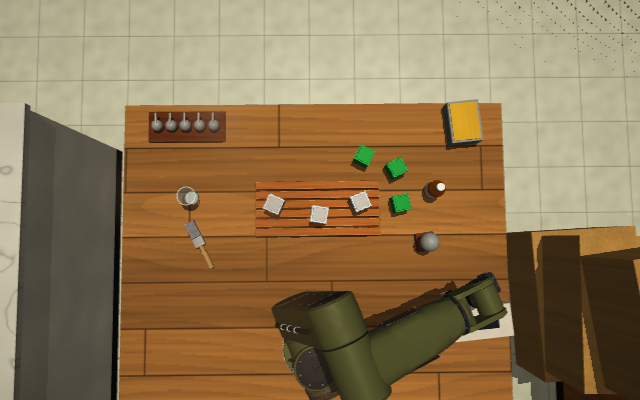

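View pics/scene1.png

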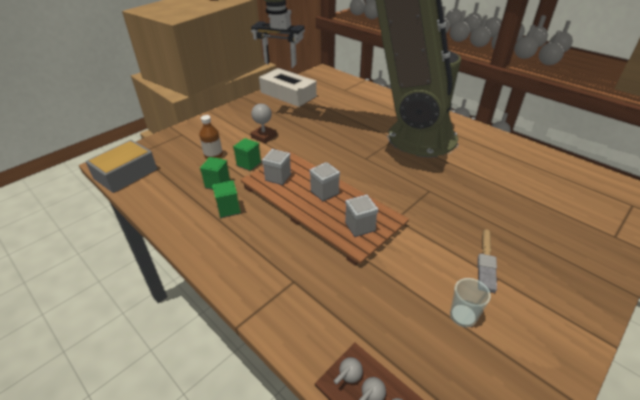

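The top view shows the three grey tins at about (273,204), (319,214) and (361,202). The green look-alikes are to the right, the nearest at (401,203). I'll enlarge the tray area.

```bash
python3 - <<'E'
import cv2
i=cv2.imread('pics/top1.png')[180:240,250:415]
cv2.imwrite('pics/crop1.png',cv2.resize(i,None,fx=4.8,fy=4.8,interpolation=cv2.INTER_CUBIC))
E
```

```text
(no output)
```

View pics/crop1.png

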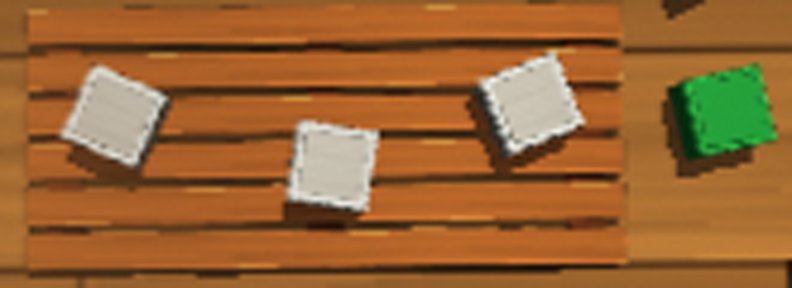

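The crop shows each tin's top-face corners. I'll project them onto z = 0.11.

```bash
cat > h.py <<'E'
import numpy as np
from station import ctrl
def pix2w(c,uv,z):
    d=c['R'].T@np.linalg.inv(c['intrinsics'])@np.array([uv[0],uv[1],1.]); o=-c['R'].T@c['t']
    return o+d*(z-o[2])/d[2]
def rel(goal):  # shift in tool axes (cm) from TCP now
    from scipy.spatial.transform import Rotation as Ro
    o=ctrl.get_obs(); return Ro.from_euler('xyz',o['eef_rot']).inv().apply(np.array(goal)-o['ee_pos'])*100
E
python3 - <<'E'
from h import *
c=ctrl.camera('top')
for n,q,z in(('L',[(98,66),(168,99),(138,165),(62,136)],.11),('M',[(300,121),(379,129),(367,211),(290,206)],.11),('R',[(478,82),(554,55),(583,122),(511,153)],.11),('G',[(680,80),(760,65),(777,138),(692,158)],.08)):
    p=np.array([pix2w(c,(250+a/4.8-.4,180+b/4.8-.4),z) for a,b in q])
    e=np.roll(p,-1,0)-p; a=np.unwrap(np.arctan2(e[:,1],e[:,0]),period=np.pi/2)
    print(n,p.mean(0).round(4),'yaw',a.mean().round(3),np.linalg.norm(e[:,:2],axis=1).round(3))
for n,uv,z in(('bottle',(438,187),.15),('bauble',(429,242),.1)):print(n,pix2w(c,uv,z))
m=pix2w
p=np.array([0.5,0.16,0.35]);print(rel(p))
E
```

```text
L [0.5435 0.1486 0.11  ] yaw -2.003 [0.06  0.056 0.063 0.06 ]
M [ 0.5034 -0.0181  0.11  ] yaw -1.687 [0.061 0.064 0.059 0.066]
R [ 0.5511 -0.1706  0.11  ] yaw -1.186 [0.062 0.056 0.06  0.06 ]
G [ 0.5462 -0.3268  0.08  ] yaw -1.387 [0.064 0.059 0.069 0.062]
bottle [ 0.59674534 -0.44938605  0.15      ]
bauble [ 0.39784917 -0.42303871  0.1       ]
[ 52.00457518 -47.81830161   5.46971162]
```

```bash
python3 -m jog '[[55.4,-44.9,4.4,0,0,0.88],[55.4,-44.9,4.4,0,0,0.88],[55.4,-44.9,4.4,0,0,0.88],[55.4,-44.9,4.4,0,0,0.88],[55.4,-44.9,4.4,0,0,0.88],[55.4,-44.9,4.4,0,0,0.88],[55.4,-44.9,4.4,0,0,0.88],[55.4,-44.9,4.4,0,0,0.88]]' 100 30; python3 -c "
from h import *
print(rel([.5435,.1486,.36]))"
```

```text
time_s: 0.95
ee_pos: [0.399, -0.1567, 0.3816]
eef_rot: [3.142, -0.0, -0.436]
force: [1.5, -1.0, -0.4]
grip_width: 0.0941
grip_force: 0.0
[  0.20412541 -33.77913779   2.16181937]
```

```bash
python3 -m jog '[[0.2,-33,2,0,0,0],[0.2,-33,2,0,0,0],[0.2,-33,2,0,0,0],[0.2,-33,2,0,0,0],[0.2,-33,2,0,0,0],[0.2,-33,2,0,0,0],[0.2,-33,2,0,0,0],[0.2,-33,2,0,0,0]]'; python3 - <<'E'
from h import *
import cv2
c=ctrl.camera('wrist');cv2.imwrite('pics/w1.png',c['img'])
print(rel([.5435,.1486,.36]),ctrl.get_obs()['eef_rot'])
X=np.array([.5435,.1486,.11]);p=c['intrinsics']@(c['R']@X+c['t']);print(p/p[2])
E
```

```text
time_s: 1.75
ee_pos: [0.5396, 0.1431, 0.3607]
eef_rot: [3.141, 0.001, -0.43]
force: [-0.7, -0.6, -0.4]
grip_width: 0.094
grip_force: 0.0
[ 0.09605424 -0.82767654  0.08072482] [ 3.14079662e+00  1.11290136e-03 -4.30815853e-01]
[310.52123668 211.37673426   1.        ]
```

View pics/w1.png

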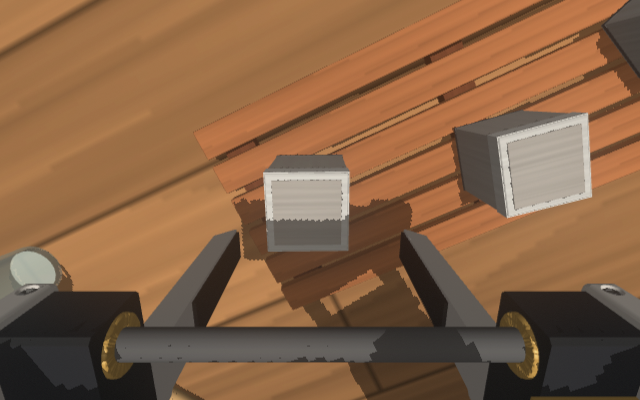

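The wrist view shows the left tin's top centred at (307,211), against a prediction of (310,211). It's square to the fingers, so I'll go down, grip it and lift.

```bash
python3 -m jog '[[0.1,-0.9,0,0,0,0],[0.1,-0.9,4,0,0,0],[0.1,-0.9,8,0,0,0],[0.1,-0.9,10.8,0,0,0],[0.1,-0.9,10.8,0,0,0],[0.1,-0.9,10.8,0,0,0]]'
python3 -m jog '[[0,0,0,0,0,0],[0,0,0,0,0,0],[0,0,0,0,0,0],[0,0,0,0,0,0],[0,0,0,0,0,0],[0,0,0,0,0,0],[0,0,0,0,0,0],[0,0,0,0,0,0]]' 0 30
```

```text
time_s: 2.4
ee_pos: [0.5441, 0.1474, 0.2548]
eef_rot: [-3.141, -0.0, -0.434]
force: [0.6, -0.1, 1.1]
grip_width: 0.0939
grip_force: 0.0
time_s: 3.2
ee_pos: [0.544, 0.1482, 0.2544]
eef_rot: [-3.14, -0.001, -0.433]
force: [2.0, 4.9, 4.9]
grip_width: 0.0596
grip_force: 30.0
```

```bash
python3 -m jog '[[0,0,-1.5,0,0,0],[0,0,-3,0,0,0],[0,0,-4.5,0,0,0],[0,0,-6,0,0,0],[0,0,-6,0,0,0],[0,0,-6,0,0,0],[0,0,-6,0,0,0],[0,0,-6,0,0,0]]'
cat > heft.py <<'E'
from h import *
f=[]
for i in range(12): ctrl.camera('top'); o=ctrl.get_obs(); f.append(np.r_[o['force'],o['tau'][1:3]])
print(np.mean(f,0).round(2),np.std(f,0).round(2),o['ee_pos'],o['time_s'])
E
python3 heft.py
```

```text
time_s: 4.0
ee_pos: [0.5436, 0.1478, 0.3127]
eef_rot: [3.14, 0.001, -0.433]
force: [0.1, -0.2, -7.6]
grip_width: 0.0599
grip_force: 30.0
[ 3.000e-02 -2.000e-01 -7.430e+00 -6.133e+01 -3.543e+01] [0.77 0.44 0.57 0.04 0.04] [0.54373308 0.14788407 0.31368122] 4.6
```

About 7.4 N, so this is very likely the full one. I'll set it back.

```bash
python3 -m jog '[[0,0,1.5,0,0,0],[0,0,3,0,0,0],[0,0,4.5,0,0,0],[0,0,5.4,0,0,0],[0,0,5.9,0,0,0],[0,0,6,0,0,0],[0,0,6,0,0,0],[0,0,6,0,0,0]]'
python3 -m jog '[[0,0,0,0,0,0],[0,0,0,0,0,0],[0,0,0,0,0,0],[0,0,0,0,0,0],[0,0,0,0,0,0],[0,0,0,0,0,0]]' 100
python3 -m jog '[[0,0,-3,0,0,0],[0,0,-7,0,0,0],[0,0,-11,0,0,0],[0,0,-11,0,0,0]]'
python3 -c "
from h import *
print(rel([.5034,-.0181,.36]))"
```

```text
time_s: 5.4
ee_pos: [0.5439, 0.1479, 0.2542]
eef_rot: [-3.141, -0.001, -0.433]
force: [0.7, -0.0, -5.1]
grip_width: 0.0597
grip_force: 30.0
time_s: 6.0
ee_pos: [0.5437, 0.1479, 0.2537]
eef_rot: [-3.142, -0.0, -0.433]
force: [-1.0, -0.7, 0.4]
grip_width: 0.0943
grip_force: 0.0
time_s: 6.4
ee_pos: [0.5441, 0.148, 0.3692]
eef_rot: [-3.136, -0.007, -0.433]
force: [-0.7, 0.1, 0.4]
grip_width: 0.0942
grip_force: 0.0
[ 3.27240746 16.78896539  0.85506369]
```

```bash
python3 -m jog '[[3.3,16.8,0.5,0,0,-0.317],[3.3,16.8,0.5,0,0,-0.317],[3.3,16.8,0.5,0,0,-0.317],[3.3,16.8,0.5,0,0,-0.317],[3.3,16.8,0.5,0,0,-0.317],[3.3,16.8,0.5,0,0,-0.317],[3.3,16.8,0.5,0,0,-0.317]]'; python3 - <<'E'
from h import *
import cv2
c=ctrl.camera('wrist');cv2.imwrite('pics/w2.png',c['img'])
print(rel([.5034,-.0181,.254]))
X=np.array([.5034,-.0181,.11]);p=c['intrinsics']@(c['R']@X+c['t']);print(p/p[2])
E
```

```text
time_s: 7.1
ee_pos: [0.5033, -0.0177, 0.3584]
eef_rot: [-3.141, 0.0, -0.116]
force: [0.5, 0.3, -0.6]
grip_width: 0.0945
grip_force: 0.0
[ 0.01237547  0.05529013 10.44624442]
[320.68396124 214.24757815   1.        ]
```

View pics/w2.png

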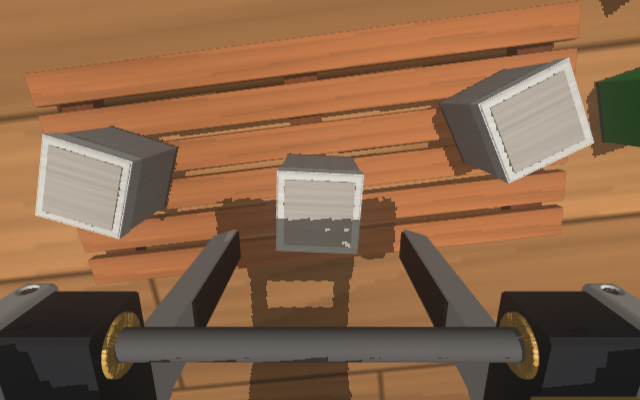

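The middle tin is centred at (320,212), as predicted, and square to within about 1–2°. The left tin stands upright at (85,185).

```bash
python3 -m jog '[[0,0,4,0,0,0],[0,0,8,0,0,0],[0,0,10.4,0,0,0],[0,0,10.4,0,0,0],[0,0,10.4,0,0,0]]'
python3 -m jog '[[0,0,0,0,0,0],[0,0,0,0,0,0],[0,0,0,0,0,0],[0,0,0,0,0,0],[0,0,0,0,0,0],[0,0,0,0,0,0],[0,0,0,0,0,0],[0,0,0,0,0,0]]' 0 30
python3 -m jog '[[0,0,-1.5,0,0,0],[0,0,-3,0,0,0],[0,0,-4.5,0,0,0],[0,0,-6,0,0,0],[0,0,-6,0,0,0],[0,0,-6,0,0,0],[0,0,-6,0,0,0],[0,0,-6,0,0,0]]'
python3 heft.py
```

```text
time_s: 7.65
ee_pos: [0.5036, -0.0179, 0.2553]
eef_rot: [-3.142, -0.0, -0.115]
force: [0.0, -0.0, 0.9]
grip_width: 0.094
grip_force: 0.0
time_s: 8.45
ee_pos: [0.5032, -0.0184, 0.255]
eef_rot: [-3.141, -0.0, -0.116]
force: [-1.8, 0.5, 6.0]
grip_width: 0.0603
grip_force: 29.8
time_s: 9.25
ee_pos: [0.5031, -0.0185, 0.3138]
eef_rot: [3.142, 0.001, -0.116]
force: [0.0, -0.5, -2.1]
grip_width: 0.0604
grip_force: 29.8
[ -0.07  -0.13  -2.06 -50.25 -32.46] [0.39 0.56 0.45 0.03 0.03] [ 0.50316986 -0.01841647  0.31469345] 9.85
```

The middle tin reads 2.1 N. I'll set it back and go to the right tin.

```bash
python3 -m jog '[[0,0,1.5,0,0,0],[0,0,3,0,0,0],[0,0,4.5,0,0,0],[0,0,5.4,0,0,0],[0,0,5.9,0,0,0],[0,0,6,0,0,0],[0,0,6,0,0,0],[0,0,6,0,0,0]]'
python3 -m jog '[[0,0,0,0,0,0],[0,0,0,0,0,0],[0,0,0,0,0,0],[0,0,0,0,0,0],[0,0,0,0,0,0],[0,0,0,0,0,0]]' 100
python3 -m jog '[[0,0,-3,0,0,0],[0,0,-7,0,0,0],[0,0,-11,0,0,0],[0,0,-11,0,0,0]]'
python3 -c "
from h import *
print(rel([.5511,-.1706,.36]))"
```

```text
time_s: 10.65
ee_pos: [0.5032, -0.0184, 0.255]
eef_rot: [-3.142, -0.001, -0.116]
force: [-0.6, -0.6, -1.4]
grip_width: 0.0601
grip_force: 29.8
time_s: 11.25
ee_pos: [0.5032, -0.0184, 0.2547]
eef_rot: [-3.142, -0.0, -0.116]
force: [0.2, 0.4, -0.3]
grip_width: 0.0941
grip_force: 0.0
time_s: 11.65
ee_pos: [0.5036, -0.0184, 0.3697]
eef_rot: [-3.142, -0.008, -0.116]
force: [0.7, 0.5, -0.5]
grip_width: 0.094
grip_force: 0.0
[ 6.4758135  14.56223242  1.02203299]
```

```bash
python3 -m jog '[[6.5,14.6,0.5,0,0,-0.5],[6.5,14.6,0.5,0,0,-0.5],[6.5,14.6,0.5,0,0,-0.5],[6.5,14.6,0.5,0,0,-0.5],[6.5,14.6,0.5,0,0,-0.5],[6.5,14.6,0.5,0,0,-0.5],[6.5,14.6,0.5,0,0,-0.5]]'; python3 - <<'E'
from h import *
import cv2
c=ctrl.camera('wrist');cv2.imwrite('pics/w3.png',c['img'])
print(rel([.5511,-.1706,.254]))
X=np.array([.5511,-.1706,.11]);p=c['intrinsics']@(c['R']@X+c['t']);print(p/p[2])
E
```

```text
time_s: 12.35
ee_pos: [0.5506, -0.1699, 0.3595]
eef_rot: [-3.141, 0.0, 0.383]
force: [-0.8, -0.2, 0.7]
grip_width: 0.0937
grip_force: 0.0
[9.68978482e-03 8.37629021e-02 1.05686846e+01]
[321.98915683 214.1959143    1.        ]
```

View pics/w3.png

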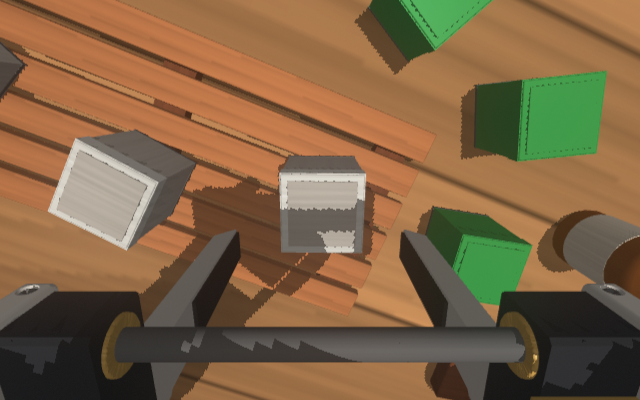

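The right tin is centred at (323,212) and square. The green tin at about (480,260) is clear of the finger by roughly 6 cm.

```bash
python3 -m jog '[[0,0.1,4,0,0,0],[0,0.1,8,0,0,0],[0,0.1,10.5,0,0,0],[0,0.1,10.5,0,0,0],[0,0.1,10.5,0,0,0]]'
python3 -m jog '[[0,0,0,0,0,0],[0,0,0,0,0,0],[0,0,0,0,0,0],[0,0,0,0,0,0],[0,0,0,0,0,0],[0,0,0,0,0,0],[0,0,0,0,0,0],[0,0,0,0,0,0]]' 0 30
python3 -m jog '[[0,0,-1.5,0,0,0],[0,0,-3,0,0,0],[0,0,-4.5,0,0,0],[0,0,-6,0,0,0],[0,0,-6,0,0,0],[0,0,-6,0,0,0],[0,0,-6,0,0,0],[0,0,-6,0,0,0]]'
python3 heft.py
```

```text
time_s: 12.9
ee_pos: [0.5514, -0.1714, 0.2557]
eef_rot: [3.141, -0.0, 0.384]
force: [0.1, 0.8, 0.8]
grip_width: 0.0937
grip_force: 0.0
time_s: 13.7
ee_pos: [0.5512, -0.1719, 0.255]
eef_rot: [3.141, -0.0, 0.384]
force: [-1.5, 1.5, 5.5]
grip_width: 0.0596
grip_force: 30.0
time_s: 14.5
ee_pos: [0.5511, -0.1719, 0.314]
eef_rot: [-3.141, 0.001, 0.384]
force: [0.3, -0.4, -3.9]
grip_width: 0.0597
grip_force: 30.0
[-2.100e-01  4.000e-02 -3.290e+00 -6.081e+01 -3.408e+01] [0.5  0.6  0.47 0.06 0.02] [ 0.55116969 -0.17189393  0.31466858] 15.1
```

The tins read 7.4 N (left), 2.1 N (middle) and 3.3 N (right), so the left one is full. I'll set the right tin down and return to the left.

```bash
python3 -m jog '[[0,0,1.5,0,0,0],[0,0,3,0,0,0],[0,0,4.5,0,0,0],[0,0,5.4,0,0,0],[0,0,5.9,0,0,0],[0,0,6,0,0,0],[0,0,6,0,0,0],[0,0,6,0,0,0]]'
python3 -m jog '[[0,0,0,0,0,0],[0,0,0,0,0,0],[0,0,0,0,0,0],[0,0,0,0,0,0],[0,0,0,0,0,0],[0,0,0,0,0,0]]' 100
python3 -m jog '[[0,0,-3,0,0,0],[0,0,-7,0,0,0],[0,0,-11,0,0,0],[0,0,-11,0,0,0]]'
python3 -c "
from h import *
print(rel([.5439,.1479,.36]))"
```

```text
time_s: 15.9
ee_pos: [0.5512, -0.1719, 0.2548]
eef_rot: [3.141, -0.0, 0.384]
force: [-0.1, 0.4, -2.8]
grip_width: 0.0601
grip_force: 30.0
time_s: 16.5
ee_pos: [0.5512, -0.1719, 0.2547]
eef_rot: [3.142, -0.0, 0.384]
force: [-0.5, -0.5, 0.6]
grip_width: 0.0937
grip_force: 0.0
time_s: 16.9
ee_pos: [0.5515, -0.172, 0.3703]
eef_rot: [3.136, -0.006, 0.384]
force: [0.4, -0.5, -1.4]
grip_width: 0.0939
grip_force: 0.0
[ 11.26931067 -29.95151431   0.92444821]
```

```bash
python3 -m jog '[[11.3,-30,0.5,0,0,0.817],[11.3,-30,0.5,0,0,0.817],[11.3,-30,0.5,0,0,0.817],[11.3,-30,0.5,0,0,0.817],[11.3,-30,0.5,0,0,0.817],[11.3,-30,0.5,0,0,0.817],[11.3,-30,0.5,0,0,0.817],[11.3,-30,0.5,0,0,0.817]]'; python3 -m jog '[[0,0,0,0,0,0],[0,0,0,0,0,0]]'; python3 -c "
from h import *
print(rel([.5439,.1479,.2545]))"
```

```text
time_s: 17.7
ee_pos: [0.543, 0.1525, 0.359]
eef_rot: [-3.141, 0.001, -0.429]
force: [0.7, -0.8, -0.1]
grip_width: 0.0942
grip_force: 0.0
time_s: 17.9
ee_pos: [0.5437, 0.1477, 0.3594]
eef_rot: [3.141, 0.0, -0.434]
force: [-0.5, -0.7, -0.3]
grip_width: 0.0941
grip_force: 0.0
[ 8.35760590e-03 -3.35260378e-02  1.04887227e+01]
```

```bash
python3 -m jog '[[0,0,4,0,0,0],[0,0,8,0,0,0],[0,0,10.5,0,0,0],[0,0,10.5,0,0,0],[0,0,10.5,0,0,0]]'
python3 -m jog '[[0,0,0,0,0,0],[0,0,0,0,0,0],[0,0,0,0,0,0],[0,0,0,0,0,0],[0,0,0,0,0,0],[0,0,0,0,0,0],[0,0,0,0,0,0],[0,0,0,0,0,0]]' 0 30
python3 -m jog '[[0,0,-2,0,0,0],[0,0,-4,0,0,0],[0,0,-6,0,0,0],[0,0,-8,0,0,0],[0,0,-10,0,0,0],[0,0,-12,0,0,0],[0,0,-14,0,0,0],[0,0,-15,0,0,0]]'
python3 -m jog '[[0,0,-1,0,0,0],[0,0,-2,0,0,0],[0,0,-2,0,0,0],[0,0,-2,0,0,0],[0,0,-2,0,0,0],[0,0,-2,0,0,0],[0,0,-2,0,0,0],[0,0,-2,0,0,0]]'
python3 heft.py; python3 -c "
from h import *;import cv2
cv2.imwrite('pics/s2.png',ctrl.camera('scene')['img'])"
```

```text
time_s: 18.4
ee_pos: [0.5441, 0.1477, 0.2555]
eef_rot: [-3.141, -0.0, -0.435]
force: [-0.1, 0.3, 0.2]
grip_width: 0.0942
grip_force: 0.0
time_s: 19.2
ee_pos: [0.5436, 0.1485, 0.255]
eef_rot: [3.142, -0.0, -0.433]
force: [-2.2, -1.9, 5.9]
grip_width: 0.06
grip_force: 30.0
time_s: 20.0
ee_pos: [0.5436, 0.1487, 0.4053]
eef_rot: [-3.141, -0.0, -0.433]
force: [-0.1, -0.4, -7.4]
grip_width: 0.0597
grip_force: 30.0
time_s: 20.8
ee_pos: [0.5436, 0.1486, 0.4245]
eef_rot: [3.141, 0.0, -0.433]
force: [-0.8, -0.7, -7.2]
grip_width: 0.0598
grip_force: 30.0
[ -0.12  -0.12  -7.64 -58.96 -39.2 ] [0.45 0.61 0.4  0.02 0.02] [0.54361559 0.14857555 0.42467209] 21.4
```

View pics/s2.png

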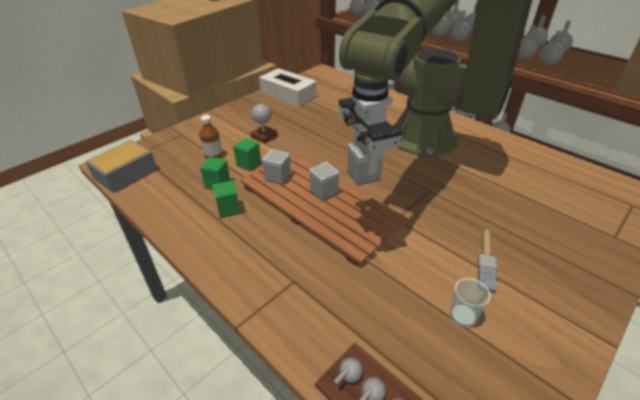

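The left tin is held up and upright at (365,163). The other two stand on the tray at (277,167) and (324,181), and the bystanders haven't moved.

```bash
python3 -c "
from station import ctrl
print(ctrl.hand_in())"
```

```text
the job is handed in; nothing more can be done
None
```

I handed the job in at about 21 s with the left tin, the heaviest at about 7.5 N (middle 2.1 N, right 3.3 N), held upright and still about 17 cm above the tray, the other two standing on it and the bystanders untouched; the judge's verdict wasn't returned.

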